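# Fit an intake sleeve and torque its clamp

### The arm

A 7-joint arm with a two-finger parallel gripper is mounted at the origin on the work surface. World frame = base frame: x ahead of the robot, y to its left, z up, the work surface at z = 0. Lengths are in m, angles in rad, forces in N, time in s.
With the tool pointing down it reaches from about 0.4 to 0.9 m from the base axis. Payload 5.6 kg.
Tool frame: the origin (TCP) lies where the fingers leave the gripper's body, on its centre line; the fingertips stand 88 mm ahead of it and the grasp point (between the pads) lies 69 mm ahead of it (r.grasp_offset is the distance from the TCP to the grasp point, in m); z points along the fingers, y is the line along which they close (so a half turn about z gives the same grasp; the last joint's range is limited). The gripper opens to 92 mm and grips with 3 to 60 N. Pads are 20 mm wide; open, the fingers measure 128 mm over their backs; the gripper's body (75 mm by 189 mm) begins 69 mm behind the grasp point.
Start: joints at [-1.319, 0.468, -0.012, 1.603, 0.006, 1.071, -0.056], TCP at [0.189, 0.622, 0.303] pointing down, gripper open.
Joint ranges: [-2.53, 2.53], [-0.31, 2.02], [-1.57, 1.55], [0.28, 2.44], [-1.29, 4.43], [0.15, 1.84], [-2.92, 2.92]. Speed limits (rad/s): [2.57, 2.57, 3.14, 3.14, 3.14, 3.14, 3.14].

### API

Orientations are given as [roll, pitch, yaw] about the fixed x, y, z axes, in that order (R = Rz(yaw) Ry(pitch) Rx(roll)).
In Python, from bench import r, grab_frame, camera_params, models gives the robot as it stands. Calls block until the motion is done:
- r.move_to(position, orientation): joint-space move of the TCP to a pose.
- r.move_l(position, orientation=None, v=0.15): straight line of the TCP; orientation=None keeps the orientation; v is the mean speed in m/s.
- r.goto_joints(angles): joint-space move.
- r.set_gripper(opening, strength=None): finger opening in m; strength is the grip in N (None keeps the last); returns when the fingers have stopped.
- r.wait(seconds).
- r.solve_ik(position, orientation): joint angles nearest the present ones, or None.
- r.read_state(): the state.
- grab_frame(name): name is "scene" or "side" or "wrist"; returns the picture (400x640x3 uint8, blue, green, red); there is no depth.
- camera_params(name): a dict with "intrinsics" (3x3 intrinsics, pixels), "world_from_camera" (4x4, takes a point from camera to world coordinates). Camera axes: x right, y down, z forward; pixel columns grow to the right and rows downward; lengths in m; the calibration is good to about 2 mm. A picture is of the moment at which its call begins: read the wrist's pose just before it. camera_params takes no time and is no camera call; for the wrist camera it gives the pose at the moment of the call.
A pose or a line that the arm cannot do raises r.Unreachable and nothing moves.
- r.close_job(): hands the job in; it is judged then, once.
Trained networks look in the newest picture that a camera, given by its name, has taken for a name from the list of things; names that differ only in an ending like _2 or _b are one class to them, and where a whole thing is asked for, a point or a joint stands for the part that bears it (a point fixed in the world has none). Each returns a list of dicts, best first, with "score" (0 to 1); they miss things now and then, are a little off and sometimes report something else, mostly with a low value. They report only what shows in the picture. A call takes as long as a camera call. They do not tell look-alikes from the thing itself.
- models.spot_in(camera, name): "box" ([left, top, width, height] in pixels, round what is visible of it).
- models.masks_of(camera, name): "region" (400x640 bool, what is visible of it) and "box" ([left, top, width, height] in pixels, round what is visible of it).
- models.spot_point(camera, name): "uv" ([column, row] in pixels: a listed point, or the origin of a listed thing).
The state is a dict: "clock": time; "joints": joint angles; "qvel": joint speeds; "tau": joint torques, N m; "tcp_pos": TCP position; "tcp_rot": TCP orientation; "force": force on the tool from outside, world axes, zero at the start; "torque": the same for the moment, N m; "width": finger opening in m; "grasp_force": force on a finger pad.
Only numpy, scipy, OpenCV 4.12 (cv2) and the standard library are available. Lean on these libraries where they do the work, as an engineer would, in place of code of your own. Each camera call takes 0.05 s, during which the arm holds its last target. There are 200 camera calls.

### The job

Take the wider of the two aluminium sleeves and push it down over the upright spigot of the intake body on the bench stand until it is fully home, with the black seal ring pressed right down on the flange beneath it, and let go of it. Then press the handle of the click wrench, which is already on the clamp bolt, downwards until the bolt is tight and the handle breaks over at its hinge; stop there, without driving the handle on to the end of its break-over travel, and let it spring back. Leave the other things on the bench where they are.

Things in the scene. Friction and masses are not known exactly. Their poses are not given: they have to be found in the camera images.
- stand: Intake body on a bench stand, fixed: dark steel foot plate 120 (x) x 110 (y) x 12 mm, grey block 66 x 62 mm, round grey flange 72 mm wide, its top 85 mm above the bench, and on it an upright steel spigot, 37.5 mm diameter, 45 mm tall, the last 8 mm tapering to 27 mm. Origin: on the bench, on the spigot's axis; z up; yaw varies.
- seat (a point): Point on the spigot's axis 4 mm above the flange (89 mm above the bench), axes as the stand's: where the underside of the sleeve sits when home, on the seal ring pressed flat on the flange.
- spigot_tip (a point): Centre of the spigot's top, 130 mm above the bench.
- collar (a point): Centre of the steel clamp collar round the foot of the spigot, 11 mm above the flange: 62 mm outside, 54 mm inside diameter, 18 mm high, so the sleeve passes inside it. Its two ears point to the stand's -y side, reaching 58 mm from the spigot's axis.
- seal (a joint): Height (m) of the seal ring's underside above the flange: 0 = down on it, at most 0.026. Black rubber ring, 47 mm outside diameter, 4 mm thick, starts 12 to 22 mm up the spigot. The sleeve's lower end pushes it down; it slides stiffly (about 10 N), stays where it is left, and the sleeve's own weight does not move it.
- sleeve: The wider sleeve: loose plain aluminium tube, 48 mm outside, 40 mm inside diameter (2.5 mm more than the spigot), 90 mm long, open at both ends and the same either way up, 0.14 to 0.24 kg, standing upright on the bench. Origin: centre of its lower end; z along its axis.
- sleeve_mid (a point): Centre of the wider sleeve, 45 mm from either end; 134 mm above the bench when home.
- narrow_sleeve: The narrower sleeve, which does not fit: like the other but 36 mm outside, 28 mm inside diameter, 90 mm long. Stands upright; the two may have changed places. Leave it alone. Origin: centre of its lower end.
- bolt_axis (a point): Point on the clamp bolt's level axis, in the swing plane of the wrench (fixed in the stand's frame at x -44, y -47, z 97 mm). The axis runs along the stand's x. The wrench reaches from here towards the stand's -y side, sloping upwards at first.
- bolt (a joint): Turn (rad) of the clamp bolt with the wrench head: 0 = tight, at a stop, wrench level (up to 0.05 more under load); negative = loose, the wrench slopes up to its free end by that angle, -0.75 at most; starts at -0.7 to -0.35. Grows as the handle is pressed down (3 to 5 N at mid-grip); stays where it is left.
- click (a joint): Break-over hinge of the wrench, 35 mm from the bolt axis: 0 = handle in line with the head; grows as the handle gives downwards; end stop 0.30 rad. A spring holds it straight up to about 12 N down at mid-grip, reached only once the bolt is tight; then it gives with little more force. Counts as broken over from 0.08 rad (15 mm at the grip), overdriven past 0.24. Springs back to 0 when let go.
- grip_mid (a point): On the centre line of the wrench's black grip, at mid-length, 225 mm from the bolt axis when straight (190 mm from the break-over hinge). The grip is a rod of 28 mm diameter, 125 mm long, that ends the wrench; nothing is above it.
- cleaner: White plastic bottle, 72 mm diameter, 190 mm tall, standing loose. Leave it. Origin: centre of its underside.
- tray: Empty dark steel parts tray, 100 x 140 x 30 mm, loose. Leave it. Origin: centre of its underside.
- screwdriver: Screwdriver lying loose on the bench along its own x axis, handle to -x. Leave it.
Mind the look-alikes: they are no part of the job. Leave any green or orange look-alike of the sleeve alone.

How it is judged:
On the way, in this order (a step that is already met when the one before it is completed fails the run):
1. the wider sleeve is fully home on the spigot (z of sleeve_mid in the frame of seat between 0.04 and 0.0485 m and horizontal distance between sleeve_mid and seat below 0.005 m and angle between the z axis of sleeve and the z axis of stand, either way round below 0.08 rad), for 0.2 s.
2. with the sleeve home and let go, the bolt is tight and the wrench handle breaks over (all of step 1 and value of joint bolt above -0.06 rad and value of joint click above 0.08 rad and contact force between the fingers and sleeve below 0.5 N), for 0.05 s.
At the end, for the whole second after the job is handed in: The wider sleeve stands at rest, fully home on the spigot (lower end within 3.5 mm of the seat, within 5 mm of the axis, parallel to it within 0.08 rad), the seal ring within 3 mm of the flange, the bolt tight (above -0.06 rad) and the wrench handle sprung back straight (under 0.03 rad) (all of step 1 and value of joint bolt above -0.06 rad and value of joint click below 0.03 rad and value of joint seal below 0.003 m and linear speed of sleeve below 0.02 m/s); the robot touches nothing.
It fails at once if the wrench handle is driven on towards the end of its break-over travel (past 0.24 rad) (value of joint click above 0.24 rad).
It fails at once if the wrench breaks over before the sleeve is home (value of joint click above 0.08 rad and not (z of sleeve_mid in the frame of seat between 0.04 and 0.0485 m and horizontal distance between sleeve_mid and seat below 0.005 m and angle between the z axis of sleeve and the z axis of stand, either way round below 0.08 rad)).
It fails at once if the narrower sleeve, bottle, tray or screwdriver is moved more than 40 mm (distance of any of narrow_sleeve, cleaner, tray, screwdriver from where it was at the start of the episode above 0.04 m).
It also fails if it takes over 69 s, if anything falls off the work surface, if the arm or the gripper's body presses on something with over 40 N, if the wrist force passes 120 N, or if a joint passes its speed limit or range.

## Working session

There is one attempt and no reset: what is moved stays moved. The work goes in short steps, each a Python script; the robot and the scene stay as the last script left them, time stands still between calls to the robot, and variables do not carry over. Pictures are saved under pics/ and viewed, at most 10 in all, crops included, and the job is handed in when it is done.

```bash
mkdir -p pics; ls; python3 - <<'E'
from bench import r, grab_frame, camera_params, models
import cv2, numpy as np
ims=[]
for c in ("scene","side"):
    im=grab_frame(c); cv2.imwrite(f"pics/{c}0.png",im)
    p=camera_params(c); print(c,np.round(p["intrinsics"],1).tolist(),np.round(p["world_from_camera"],3).tolist())
    for n in ("sleeve","narrow_sleeve","stand","spigot_tip","sleeve_mid","grip_mid","bolt_axis","cleaner","tray","screwdriver","seal","collar"):
        print(n,[(np.round(d["uv"]).tolist(),round(d["score"],2)) for d in models.spot_point(c,n)] if n not in("seal",) else "", [(np.round(d["box"]).tolist(),round(d["score"],2)) for d in models.spot_in(c,n)] if n in("sleeve","narrow_sleeve","seal","cleaner") else "")
print(r.read_state())
E
```

```text
pics
scene [[453.1, 0.0, 320.5], [0.0, 453.1, 197.1], [0.0, 0.0, 1.0]] [[0.656, 0.658, -0.37, 1.11], [0.755, -0.564, 0.335, -0.368], [0.012, -0.499, -0.867, 1.225], [0.0, 0.0, 0.0, 1.0]]
sleeve [([386.0, 144.0], 0.92), ([368.0, 162.0], 0.84), ([384.0, 183.0], 0.81), ([354.0, 145.0], 0.69)] [([378.0, 161.0, 17.0, 27.0], 0.83), ([379.0, 124.0, 18.0, 28.0], 0.81), ([362.0, 143.0, 17.0, 28.0], 0.79), ([350.0, 126.0, 13.0, 29.0], 0.73)]
narrow_sleeve [([336.0, 131.0], 0.57), ([262.0, 320.0], 0.35)] [([330.0, 111.0, 12.0, 25.0], 0.73)]
stand [([292.0, 198.0], 0.79)] 
spigot_tip [([291.0, 172.0], 0.96)] 
sleeve_mid [([374.0, 156.0], 0.95), ([354.0, 139.0], 0.93), ([387.0, 138.0], 0.56)] 
grip_mid [([226.0, 230.0], 0.83), ([295.0, 181.0], 0.65)] 
bolt_axis [([271.0, 186.0], 0.74)] 
cleaner [([340.0, 267.0], 0.71)] [([327.0, 235.0, 27.0, 44.0], 0.69)]
tray [([262.0, 320.0], 0.86)] 
screwdriver [([381.0, 214.0], 0.82)] 
seal  [([285.0, 175.0, 17.0, 11.0], 0.4)]
collar [([292.0, 176.0], 0.67)] 
side [[428.3, 0.0, 311.6], [0.0, 428.3, 201.9], [0.0, 0.0, 1.0]] [[-0.998, -0.022, 0.061, 0.54], [-0.
[... 864 characters left out ...]
ck': 1.6, 'joints': array([-1.31899413,  0.46750014, -0.01163081,  1.60269175,  0.00600551,
        1.07138281, -0.0562815 ]), 'qvel': array([ 8.27347003e-04,  2.11679471e-04, -1.12970653e-03, -4.05494011e-04,
        9.51566512e-04, -1.68539167e-03, -1.31786311e-05]), 'tau': array([-1.80879615e-04, -5.20397723e+01, -1.26455835e-02, -2.44068789e+01,
       -5.67145657e-02,  1.12173281e-02,  3.86032650e-05]), 'tcp_pos': array([0.18888327, 0.62196318, 0.30269571]), 'tcp_rot': array([3.14153835e+00, 2.77485499e-05, 2.84676770e+00]), 'force': array([-0.07628083,  0.24998952, -0.39696749]), 'torque': array([-0.01463141, -0.00619545,  0.03343153]), 'grasp_force': 0.0, 'width': 0.09172205711971676}
```

View pics/scene0.png

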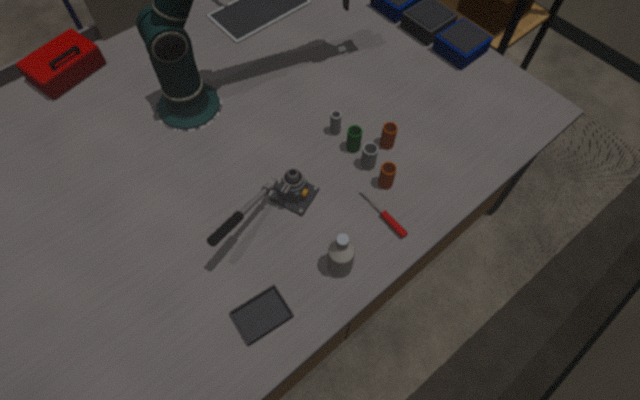

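View pics/side0.png

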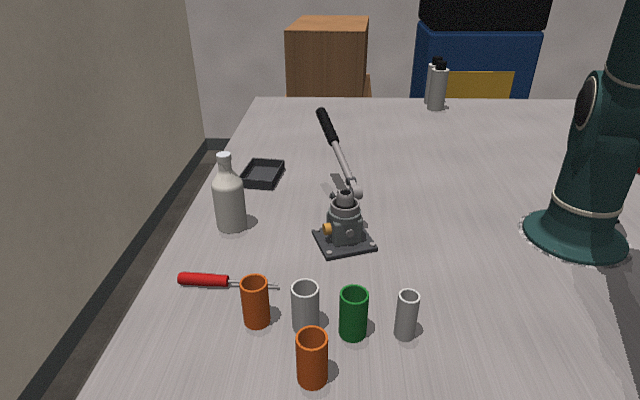

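```bash
cat > h.py <<'E'
from bench import r, grab_frame, camera_params, models
import cv2, numpy as np
def cam(c): 
    p=camera_params(c); return p["intrinsics"],p["world_from_camera"]
def ray(c,uv,P=None):
    K,T=P or cam(c); d=T[:3,:3]@np.linalg.inv(K)@[uv[0],uv[1],1.]
    return T[:3,3],d/np.linalg.norm(d)
def tri(rays):
    A=np.zeros((3,3));b=np.zeros(3)
    for o,d in rays: M=np.eye(3)-np.outer(d,d);A+=M;b+=M@o
    x=np.linalg.solve(A,b); return x,max(np.linalg.norm(np.cross(x-o,d)) for o,d in rays)
def atz(c,uv,z,P=None):
    o,d=ray(c,uv,P); return o+d*(z-o[2])/d[2]
def proj(c,X,P=None):
    K,T=P or cam(c); q=K@(T[:3,:3].T@(np.asarray(X)-T[:3,3])); return q[:2]/q[2]
E
python3 - <<'E'
from h import *
np.set_printoptions(precision=4,suppress=True)
for n,a,b in [("wide mid",(370.5,156),(305,305)),("narrow mid",(336,123),(406,315)),("green",(354.5,138.5),(353,313)),("or1",(388.5,136),(312,358)),("or2",(387,175),(256,302)),
 ("tip",(291,172),(344,195)),("tipmy",(293,172),(345,191)),("grip",(226,229),(326,127)),("boltax",(271,186),(354,195)),("cleanertop",(343,238),(224,156)),("tray",(262,315),(262,174))]:
    x,e=tri([ray("scene",a),ray("side",b)]); print(n,x,e)
for c,uv in(("scene",(381,214)),("side",(228,284))): print("sd",atz(c,uv,.01))
im=cv2.imread("pics/side0.png")[90:270,200:460]; im2=cv2.imread("pics/scene0.png")[100:280,190:450]
im=cv2.resize(np.vstack([im,im2])[:, :],None,fx=1,fy=1)
a=cv2.resize(cv2.imread("pics/side0.png")[95:265,280:420],(480,583),interpolation=2);cv2.imwrite("pics/crop_side.png",a)
E
```

```text
wide mid [0.5951 0.3051 0.0492] 0.0029391355677687806
narrow mid [0.4239 0.3142 0.0446] 0.001563764356909033
green [0.512  0.3159 0.0464] 0.0012976108527975535
or1 [0.5753 0.4089 0.0437] 0.0015212715143298001
or2 [0.6799 0.2967 0.0448] 0.0011726994103598985
tip [0.5248 0.0487 0.1235] 0.0032643355247829113
tipmy [0.5273 0.0498 0.1314] 0.0016339162856423193
grip [ 0.5756 -0.2075  0.1759] 0.000350296899231516
boltax [ 0.503  -0.0133  0.0875] 0.0010806375239487446
cleanertop [ 0.792  -0.0007  0.185 ] 0.0009444041769385109
tray [ 0.7636 -0.2574  0.0104] 0.0015754485010374567
sd [0.7558 0.2027 0.01  ]
sd [0.7515 0.2141 0.01  ]
```

View pics/crop_side.png

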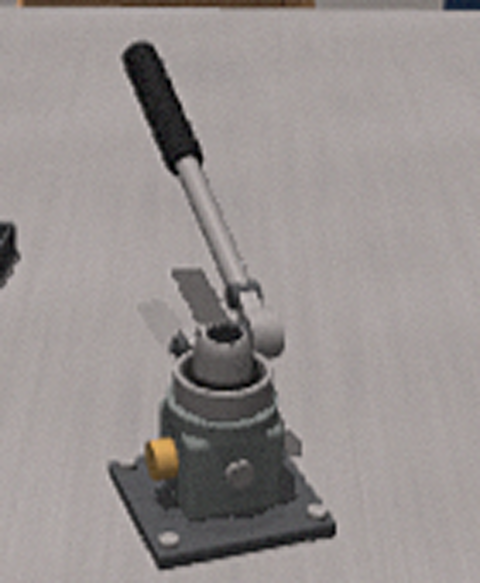

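```bash
python3 - <<'E'
from h import *
np.set_printoptions(precision=3,suppress=True)
for p,ys in (((.527,.05,.36),(1.92,-1.22)),((.595,.305,.129),(3.04,-.1)),((.578,-.21,.19),(1.92,-1.22))):
    for y in ys: print(p,y,r.solve_ik(list(p),[np.pi,0,y]))
T0=camera_params("wrist"); s=r.read_state(); 
R=cv2.Rodrigues(np.zeros(3))[0]; W=T0["world_from_camera"]; print(W, T0["intrinsics"][0], s["tcp_pos"])
E
```

```text
(0.527, 0.05, 0.36) 1.92 [-0.657  0.214  0.585  1.864 -0.132  1.102  0.326]
(0.527, 0.05, 0.36) -1.22 [-1.188  0.468  1.373  1.886 -0.494  1.201 -2.436]
(0.595, 0.305, 0.129) 3.04 [-0.574  0.696  0.071  1.665 -0.065  0.783  0.996]
(0.595, 0.305, 0.129) -0.1 [-0.939  0.772  0.606  1.692 -0.555  0.856 -1.763]
(0.578, -0.21, 0.19) 1.92 [-0.354  0.717  0.927  1.822 -0.693  0.965  1.224]
(0.578, -0.21, 0.19) -1.22 [-0.531  1.011  1.337  1.831 -1.059  1.238 -1.647]
[[ 0.29   0.923  0.255  0.119]
 [ 0.957 -0.279 -0.077  0.643]
 [ 0.     0.266 -0.964  0.386]
 [ 0.     0.     0.     1.   ]] [296.911   0.    318.384] [0.189 0.622 0.303]
```

```bash
cat > t.py <<'E'
from h import *
np.set_printoptions(precision=4,suppress=True)
def shot(name,tag,names):
    P=cam("wrist"); im=grab_frame("wrist"); cv2.imwrite(f"pics/{tag}.png",im); out={}
    for n in names: out[n]=[(np.array(d["uv"]),round(d["score"],2)) for d in models.spot_point("wrist",n)]
    print(tag,{k:[(np.round(u,1).tolist(),s) for u,s in v] for k,v in out.items()}); return P,im,out
E
python3 - <<'E'
from t import *
import pickle
N=["spigot_tip","collar","grip_mid","bolt_axis"]
r.move_to([.527,.05,.31],[np.pi,0,1.92]); A=shot("w","wA",N)
r.move_l([.56,.12,.34],v=.25); B=shot("w","wB",N)
pickle.dump((A,B),open("AB.p","wb"))
for n in N:
    if A[2][n] and B[2][n]: print(n,tri([ray("",A[2][n][0][0],A[0]),ray("",B[2][n][0][0],B[0])]))
print(r.read_state()["clock"])
cv2.imwrite("pics/AB.png",np.hstack([A[1][:,100:500],B[1][:,100:500]]))
E
```

```text
wA {'spigot_tip': [([315.1, 194.4], 0.96)], 'collar': [([316.9, 183.3], 0.89), ([527.0, 113.8], 0.16)], 'grip_mid': [], 'bolt_axis': [([270.8, 231.4], 0.7), ([316.4, 170.4], 0.36)]}
wB {'spigot_tip': [([261.9, 235.9], 0.71)], 'collar': [([268.1, 224.4], 0.71)], 'grip_mid': [([230.6, 263.1], 0.17)], 'bolt_axis': [([231.8, 260.6], 0.76), ([400.8, 30.4], 0.36)]}
spigot_tip (array([0.5243, 0.0531, 0.1407]), np.float64(0.0003649458715762136))
collar (array([0.525 , 0.0569, 0.1158]), np.float64(0.00040837274017160586))
bolt_axis (array([ 0.4971, -0.0177,  0.0882]), np.float64(0.0008474078164584567))
4.95
```

View pics/AB.png

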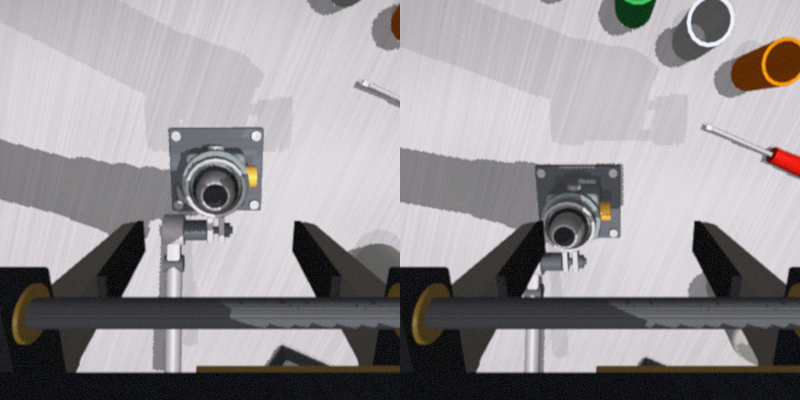

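```bash
python3 - <<'E'
from t import *
import pickle
A,B=pickle.load(open("AB.p","rb")); cs=[]
for V,(u,v) in ((A,(314,196)),(B,(265,236))):
    print("model",atz("",V[2]["spigot_tip"][0][0],.13,V[0]))
    g=cv2.cvtColor(V[1],cv2.COLOR_BGR2GRAY); m=(g[v-25:v+25,u-25:u+25]<60).astype(np.uint8)
    n,l,st,c=cv2.connectedComponentsWithStats(m); k=l[25,25]; print(k,st[k],c[k]+[u-25,v-25])
    cs.append(V[1][v-50:v+50,u-50:u+50])
# predicted rim overlay
out=[]
for V,(u,v),im in ((A,(314,196),cs[0]),(B,(265,236),cs[1])):
    im=cv2.resize(im,(400,400),interpolation=cv2.INTER_CUBIC)
    for (x,y),col in (((.5265,.0505),(0,255,0)),):
        for rad,z in ((.0135,.13),(.01875,.122),(.031,.105)):
            for t in np.linspace(0,6.28,60):
                q=(proj("",[x+rad*np.cos(t),y+rad*np.sin(t),z],V[0])-[u-50,v-50])*4+2; cv2.circle(im,tuple(int(a) for a in q),1,col,-1)
    out.append(im)
cv2.imwrite("pics/rim.png",np.hstack(out))
E
```

```text
model [0.5256 0.05   0.13  ]
3 [ 15  14  23  22 391] [314.954  195.5396]
model [0.5236 0.0481 0.13  ]
3 [ 14  16  20  18 277] [263.6534 235.9711]
```

View pics/rim.png

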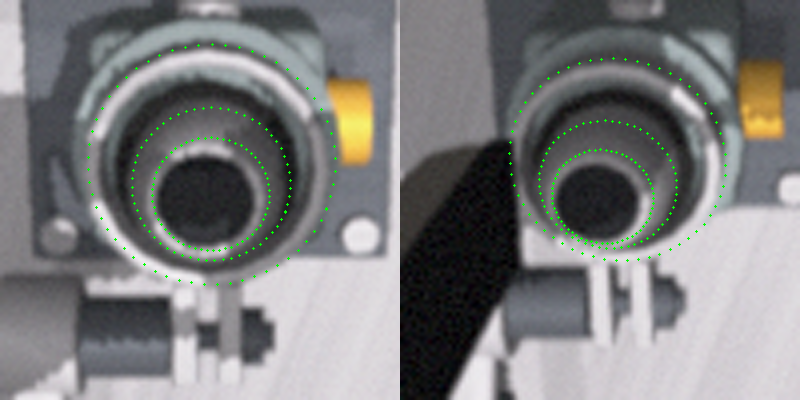

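```bash
python3 - <<'E'
from t import *
import pickle
A,B=pickle.load(open("AB.p","rb"))
for V,uv in ((A,(314.95,195.54)),(B,(263.65,235.97)),(A,(314.9,196.3))): print(atz("",uv,.13,V[0]))
# now over the sleeve, two views
N=["sleeve","sleeve_mid"]
Y=3.04
r.move_to([.595,.305,.30],[np.pi,0,Y]); C=shot("w","wC",N)
r.move_l([.635,.305,.27],v=.25); D=shot("w","wD",N)
pickle.dump((C,D),open("CD.p","wb"))
for V in (C,D): print(proj("",[.595,.305,.09],V[0]),proj("",[.595,.305,.0],V[0]))
print(r.read_state()["clock"])
cv2.imwrite("pics/CD.png",np.hstack([C[1][:,120:520],D[1][:,120:520]]))
E
```

```text
[0.5258 0.0489 0.13  ]
[0.5253 0.0487 0.13  ]
[0.526  0.0482 0.13  ]
wC {'sleeve': [([318.3, 100.2], 0.91), ([322.1, 228.2], 0.88), ([400.0, 144.3], 0.84), ([321.9, 170.2], 0.77)], 'sleeve_mid': [([321.8, 246.6], 0.85), ([316.4, 173.1], 0.82), ([409.3, 147.3], 0.78), ([320.8, 96.0], 0.68)]}
wD {'sleeve': [([318.5, 208.8], 0.98), ([316.1, 142.2], 0.82), ([403.4, 112.3], 0.63), ([317.0, 62.0], 0.61)], 'sleeve_mid': [([412.7, 113.0], 0.81), ([315.1, 53.5], 0.67), ([316.6, 223.0], 0.66), ([311.1, 141.5], 0.62)]}
[320.6502 184.3386] [320.2317 167.7562]
[315.9126 149.3723] [316.6241 139.6841]
6.3917
```

View pics/CD.png

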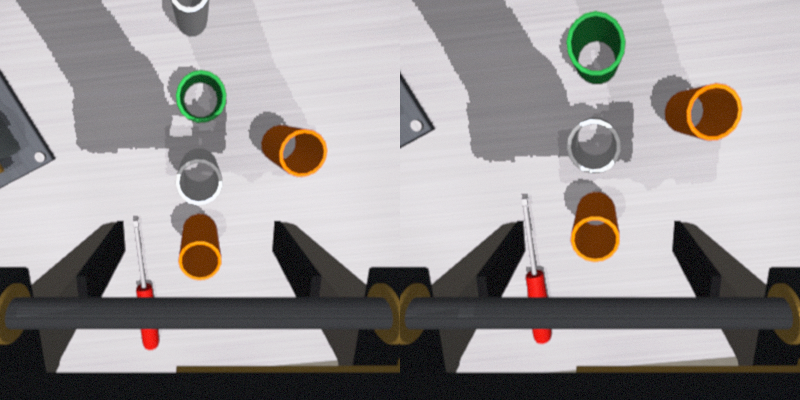

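```bash
python3 - <<'E'
from t import *
import pickle
C,D=pickle.load(open("CD.p","rb")); rs=[]
for V,(u,v) in ((C,(319,182)),(D,(315,146))):
    # score top-ring fit: mean gray on ring radius 22mm at z=.09
    g=cv2.GaussianBlur(cv2.cvtColor(V[1],cv2.COLOR_BGR2GRAY).astype(np.float32),(0,0),.7)
    c0=atz("",(u,v),.09,V[0]); t=np.linspace(0,2*np.pi,90,endpoint=False); best=None
    def val(c,R,z=.09): 
        q=np.array([proj("",[c[0]+R*np.cos(a),c[1]+R*np.sin(a),z],V[0]) for a in t],np.float32)
        return cv2.remap(g,q[None,:,0],q[None,:,1],1).mean()
    best=max((val(c0+[dx,dy,0],.022),dx,dy) for dx in np.arange(-.006,.0061,.001) for dy in np.arange(-.006,.0061,.001))
    c=c0+[best[1],best[2],0]; print(best,c); rs.append(ray("",proj("",c,V[0]),V[0]))
print(tri(rs))
E
```

```text
(np.float32(209.06012), np.float64(0.0), np.float64(0.0)) [0.5924 0.3036 0.09  ]
(np.float32(198.46257), np.float64(0.0), np.float64(-0.001)) [0.592  0.3035 0.09  ]
(array([0.5916, 0.3036, 0.0934]), np.float64(2.9214068378554177e-05))
```

```bash
python3 - <<'E'
from t import *
O=[np.pi,0,3.04]
r.move_to([.592,.3035,.23],O); r.move_l([.592,.3035,.129],v=.1)
r.set_gripper(.03,strength=45); s=r.read_state(); print(s["width"],s["grasp_force"],s["force"],s["clock"])
r.move_l([.592,.3035,.30],v=.2); s=r.read_state(); print(s["width"],s["grasp_force"],s["force"])
r.move_to([.5256,.0488,.30],[np.pi,0,1.92])
P=cam("wrist"); im=grab_frame("wrist"); cv2.imwrite("pics/E.png",im)
s=r.read_state(); print(s["tcp_pos"],s["tcp_rot"],s["width"],s["grasp_force"],s["clock"])
t=np.linspace(0,2*np.pi,60,endpoint=False)
x,y,z=s["tcp_pos"]
for R in (.024,.020):
    for a in t:
        q=proj("",[x+R*np.cos(a),y+R*np.sin(a),z-.039],P); cv2.circle(im,tuple(int(round(v)) for v in q),0,(0,0,255),-1)
cv2.imwrite("pics/E2.png",cv2.resize(im[180:400,200:440],None,fx=2.5,fy=2.5,interpolation=cv2.INTER_NEAREST))
E
```

```text
0.04794813342715133 45.00010726042092 [-1.041  -0.048   0.9413] 8.625
0.04790531414329317 44.999311468563974 [ 0.0914  0.049  -3.5274]
[0.5261 0.0506 0.2998] [ 3.1415 -0.0001  1.9237] 0.047981795131647534 44.99946135096252 10.7083
```

View pics/E2.png

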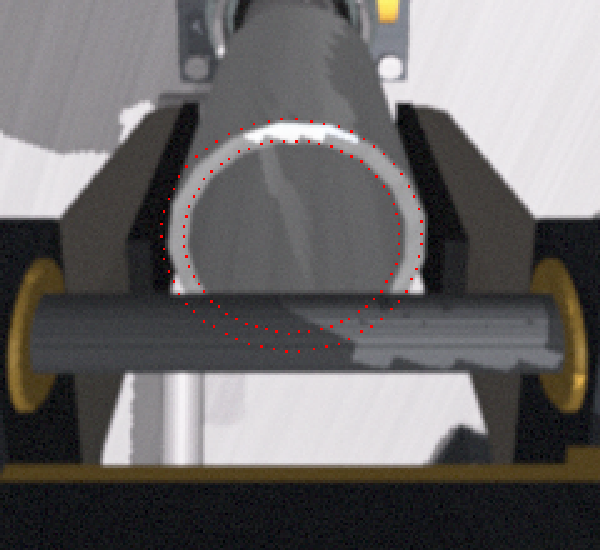

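```bash
cat > down.py <<'E'
from t import *
O=[np.pi,0,1.92]
def S(tag=""):
    s=r.read_state(); print(tag,s["tcp_pos"],"F",s["force"],"T",s["torque"],round(s["width"],4),round(s["clock"],1)); return s
def go(c,zs,lat=4.,fz=22.,k=.00012):
    s=r.read_state(); f0=s["force"].copy(); c=np.array(c,float)
    for z in zs:
        r.move_l([c[0],c[1],z],O,v=.05); r.wait(.1); s=S(f"{z:.3f} {c}")
        f=s["force"]-f0
        if np.linalg.norm(f[:2])>lat: c+=np.clip(k*f[:2],-.001,.001)
        if f[2]>fz: print("stop"); break
    return c
E
python3 - <<'E'
from down import *
c=[.5252,.0488]
r.move_l([*c,.275],O,v=.1); r.wait(.3); S("settle")
print(go(c,[.262,.257,.252,.248,.244]))
P=cam("wrist"); cv2.imwrite("pics/F.png",grab_frame("wrist"))
E
```

```text
settle [0.5254 0.0489 0.2755] F [-0.3947  0.0982 -2.1477] T [-0.0576  0.0332 -0.0054] 0.0475 11.4
0.262 [0.5252 0.0488] [0.5253 0.0487 0.262 ] F [ 0.0986 -0.0893 -2.2214] T [-0.0936  0.027   0.0468] 0.0476 11.9
0.257 [0.5252 0.0488] [0.5252 0.0488 0.257 ] F [ 1.0307 -0.1025 -1.857 ] T [-0.0465  0.0428 -0.0569] 0.0481 12.3
0.252 [0.5252 0.0488] [0.5252 0.0488 0.2519] F [-0.1674 -1.0648 -2.2183] T [-0.074   0.0572 -0.0337] 0.0481 12.6
0.248 [0.5252 0.0488] [0.5252 0.0488 0.248 ] F [ 0.0889  0.6308 -1.8287] T [-0.0846  0.0166 -0.0328] 0.0476 13.0
0.244 [0.5252 0.0488] [0.5252 0.0488 0.2439] F [-0.4257  0.3898 -2.0769] T [-0.0944  0.0269  0.0342] 0.0477 13.3
[0.5252 0.0488]
```

```bash
python3 - <<'E'
from down import *
print(go([.5252,.0488],[.239,.235,.231,.227,.224,.221,.219,.218,.217,.216,.215,.214],fz=25))
E
```

```text
0.239 [0.5252 0.0488] [0.5253 0.0488 0.2389] F [ 0.6567  0.0429 -1.9822] T [-0.1305  0.0212 -0.0255] 0.0481 13.7
0.235 [0.5252 0.0488] [0.5252 0.0488 0.2349] F [ 0.2139 -0.1749 -1.8606] T [-0.1036  0.0377  0.06  ] 0.0481 14.1
0.231 [0.5252 0.0488] [0.5252 0.0488 0.2312] F [-0.2993  0.3242  2.2413] T [-0.0539  0.3656 -0.0448] 0.048 14.4
0.227 [0.5252 0.0488] [0.5253 0.0488 0.2272] F [-0.5974 -0.0264  2.7585] T [-0.0731  0.384   0.0563] 0.0479 14.8
0.224 [0.5252 0.0488] [0.5253 0.0488 0.2242] F [-1.6306 -0.7075  4.4267] T [-0.1014  0.393   0.0091] 0.048 15.1
0.221 [0.5252 0.0488] [0.5253 0.0488 0.221 ] F [-1.679  -0.6861  3.5754] T [-0.1404  0.318  -0.029 ] 0.048 15.5
0.219 [0.5252 0.0488] [0.5253 0.0488 0.2191] F [-1.6024 -0.5133  4.6686] T [-0.1195  0.3959 -0.0108] 0.0482 15.8
0.218 [0.5252 0.0488] [0.5253 0.0488 0.2182] F [-1.8461 -0.2776  5.3595] T [-0.1323  0.4916  0.0047] 0.0481 16.2
0.217 [0.5252 0.0488] [0.5254 0.0488 0.2178] F [-3.6099  0.7787 11.256 ] T [-0.18    0.9833 -0.0543] 0.048 16.5
0.216 [0.5252 0.0488] [0.5254 0.0486 0.2177] F [-6.0229  0.6446 20.0575] T [-0.2     1.7163  0.0547] 0.048 16.9
0.215 [0.5245 0.0489] [0.5253 0.0486 0.2176] F [-6.8133 -1.6958 26.8667] T [-0.3336  2.0546  0.0335] 0.0477 17.2
stop
[0.5238 0.0487]
```

```bash
python3 - <<'E'
from down import *
r.move_l([.5252,.0488,.2175],O,v=.03); r.set_gripper(.075); r.wait(.2); S("open")
r.move_l([.5252,.0488,.33],O,v=.15)
P,im,o=shot("w","G",["sleeve_mid","seal","grip_mid"])
z=.179
for R,zz,col in ((.024,.179,(0,0,255)),(.020,.179,(0,0,255)),(.024,.105,(0,255,0))):
    for a in np.linspace(0,6.28,60):
        q=proj("",[.5252+R*np.cos(a),.0488+R*np.sin(a),zz],P); cv2.circle(im,tuple(int(round(v)) for v in q),0,col,-1)
a=cv2.resize(im[120:300,220:400],(540,540),interpolation=2)
cv2.imwrite("pics/G2.png",a)
grab_frame("scene");ob=[models.spot_point("scene","grip_mid"),None]; grab_frame("side"); ob[1]=models.spot_point("side","grip_mid"); print(ob)
x=tri([ray("scene",ob[0][0]["uv"]),ray("side",ob[1][0]["uv"])]); print(x)
S()
E
```

```text
open [0.5252 0.0488 0.2175] F [-0.5809 -0.2069  0.7001] T [-0.0508  0.0932 -0.0266] 0.0747 18.2Traceback (most recent call last):
  File "<stdin>", line 4, in <module>
  File "t.py", line 5, in shot
    for n in names: out[n]=[(np.array(d["uv"]),round(d["score"],2)) for d in models.spot_point("wrist",n)]
                                                                             ~~~~~~~~~~~~~~~~~^^^^^^^^^^^
ValueError: it knows: bolt_axis, cleaner, collar, grip_mid, narrow_sleeve, screwdriver, seat, sleeve, sleeve_mid, spigot_tip, stand, tray
```

```bash
python3 - <<'E'
from down import *
P,im,o=shot("w","G",["sleeve_mid"])
for R,zz,col in ((.024,.179,(0,0,255)),(.020,.179,(0,0,255)),(.031,.105,(0,255,0))):
    for a in np.linspace(0,6.28,60):
        q=proj("",[.5252+R*np.cos(a),.0488+R*np.sin(a),zz],P); cv2.circle(im,tuple(int(round(v)) for v in q),0,col,-1)
a=cv2.resize(im[120:300,220:400],(400,400),interpolation=2)
sd=grab_frame("side"); B=models.spot_point("side","grip_mid"); b=cv2.resize(sd[95:265,280:420],(330,400),interpolation=2)
cv2.imwrite("pics/G2.png",np.hstack([a,b]))
grab_frame("scene"); A=models.spot_point("scene","grip_mid"); print(A,B)
for p in A:
  for q in B: print(tri([ray("scene",p["uv"]),ray("side",q["uv"])]))
S()
E
```

```text
G {'sleeve_mid': [([529.1, 15.8], 0.72), ([320.2, 190.9], 0.7)]}
[{'uv': [225.5, 229.9], 'score': 0.7}] [{'uv': [327.6, 127.6], 'score': 0.54}]
(array([ 0.5732, -0.2097,  0.1726]), np.float64(0.0021846593534116557))
 [0.5251 0.0488 0.3297] F [ 0.2468 -0.4499 -0.1672] T [-0.128   0.0933  0.0099] 0.0749 19.5
```

View pics/G2.png

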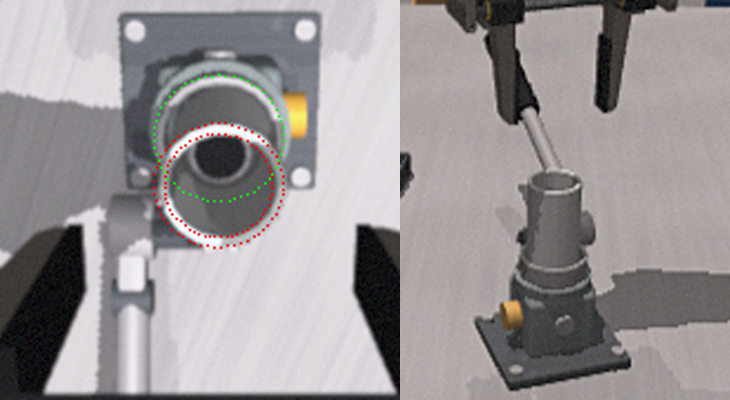

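```bash
cat > w.py <<'E'
from down import *
psi=np.radians(20.4); O=[np.pi,0,psi+np.pi/2]; d=np.array([np.sin(psi),-np.cos(psi)])
b=np.array([.5252,.0488])+[-.044*np.cos(psi)+.047*np.sin(psi),-.044*np.sin(psi)-.047*np.cos(psi)]
def tcp(z):  # TCP for tip resting on the grip
    h=z-.088-.014-.097; return [*(b+d*np.sqrt(max(.225**2-h*h,0))),z]
E
python3 - <<'E'
from w import *
print(tcp(.28),tcp(.199))
r.set_gripper(0.0,strength=20)
p=tcp(.28); r.move_to([p[0],p[1],.33],O); 
P=cam("wrist"); im=grab_frame("wrist"); cv2.imwrite("pics/H.png",im)
f0=S()["force"]
for z in (.30,.285,.275,.265,.255,.24,.225):
    r.move_l(tcp(z),O,v=.08); r.wait(.1); s=S(f"{z}")
    if s["force"][2]-f0[2]>9: print("hm");break
cv2.imwrite("pics/H1.png",grab_frame("side"))
a=cv2.imread("pics/H1.png")
cv2.imwrite("pics/H2.png",cv2.resize(a[60:280,250:450],(545,600)))
E
```

```text
[np.float64(0.5735127249200469), np.float64(-0.207338286523035), 0.28] [np.float64(0.5787711893338905), np.float64(-0.22147787122395435), 0.199]
 [ 0.5741 -0.2051  0.3298] F [ 0.3078 -0.6473 -0.0981] T [-0.0433  0.0113 -0.0259] 0.0005 21.7
0.3 [ 0.5706 -0.1993  0.3003] F [ 0.3173 -0.0158 -0.2714] T [-0.0598  0.0769  0.0162] 0.0006 22.4
0.285 [ 0.5726 -0.2056  0.2847] F [-0.2771  0.4534  0.4246] T [-0.0431  0.0777 -0.0115] 0.0006 22.8
0.275 [ 0.574  -0.209   0.2747] F [-0.2016  0.2201  0.6162] T [-0.078   0.0244  0.0247] 0.0005 23.2
0.265 [ 0.5751 -0.2122  0.2646] F [ 0.1889  0.0285 -0.8019] T [-0.0681  0.0222 -0.0129] 0.0006 23.6
0.255 [ 0.5761 -0.2148  0.2547] F [-0.6674 -0.364  -0.4415] T [-0.1109 -0.0181 -0.0014] 0.0005 24.0
0.24 [ 0.5773 -0.2179  0.2396] F [ 0.213  -0.1751  0.7387] T [-0.066  -0.0128 -0.024 ] 0.0005 24.4
0.225 [ 0.578  -0.22    0.2246] F [-0.4432  0.3426 -0.3789] T [-0.0568  0.0163  0.0678] 0.0005 24.9
```

View pics/H2.png

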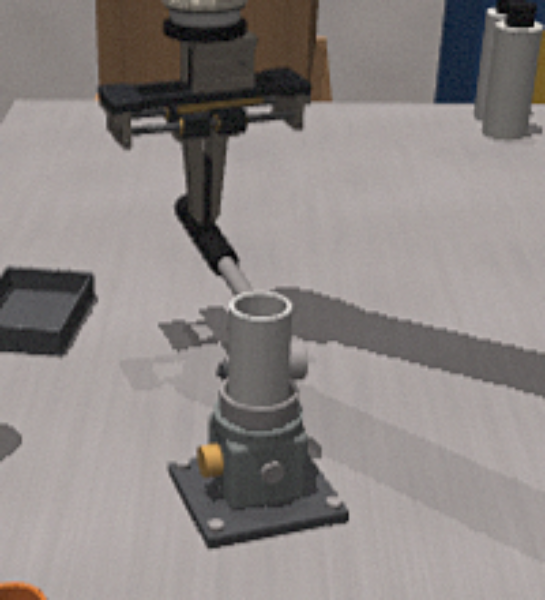

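```bash
python3 - <<'E'
from w import *
for z in (.225,.28): q=tcp(z); print(z,proj("side",[q[0],q[1],z-.102]),proj("scene",[q[0],q[1],z-.102]))
grab_frame("scene"); print(models.spot_point("scene","grip_mid")); grab_frame("side"); print(models.spot_point("side","grip_mid"))
E
```

```text
0.225 [324.9627 144.1813] [225.9526 241.1198]
0.28 [326.6909 126.3432] [225.3519 227.9527]
[{'uv': [223.2, 240.9], 'score': 0.89}]
[]
```

```bash
python3 - <<'E'
from w import *
for z in (.215,.207,.201,.197,.193,.189,.185,.181,.177,.173,.169):
    r.move_l(tcp(z),O,v=.04); s=S(f"{z}")
    if s["force"][2]>18: print("hm");break
r.wait(.2); S("hold")
cv2.imwrite("pics/I.png",grab_frame("side"))
E
```

```text
0.215 [ 0.5784 -0.2209  0.2146] F [-0.1209 -0.5119  0.1651] T [-0.0101  0.0649  0.0151] -0.0001 25.5
0.207 [ 0.5784 -0.2212  0.2065] F [ 0.1459  0.3328 -0.0852] T [-0.0753  0.051  -0.0091] 0.0003 25.9
0.201 [ 0.5785 -0.2213  0.2005] F [-0.0304 -0.0133 -0.3056] T [-0.0478  0.0592  0.0157] 0.0004 26.2
0.197 [ 0.5788 -0.2215  0.1969] F [ 0.458  -0.4288  1.6872] T [-0.1467  0.0581  0.0035] 0.0007 26.4
0.193 [ 0.5792 -0.2215  0.1938] F [-0.7653  0.3491  7.7514] T [ 0.1318  0.3269 -0.001 ] 0.0001 26.7
0.189 [ 0.5794 -0.2216  0.1903] F [-0.9496  1.3242 10.8938] T [ 0.2791  0.3783 -0.0396] 0.0005 26.9
0.185 [ 0.5794 -0.2216  0.1865] F [-1.5122  0.6584 11.0486] T [0.1625 0.3683 0.014 ] 0.0003 27.2
0.181 [ 0.5794 -0.2216  0.1826] F [-1.4532  0.4591 11.0332] T [ 0.0443  0.3751 -0.0262] 0.0007 27.4
0.177 [ 0.5794 -0.2214  0.1787] F [-0.8753 -0.5661 12.7417] T [-0.0845  0.3152 -0.0017] 0.0003 27.7
0.173 [ 0.5793 -0.2213  0.1748] F [-1.0262  0.1248 12.0545] T [-0.148   0.2506  0.0337] 0.0006 27.9
0.169 [ 0.5792 -0.221   0.1709] F [-1.9295  0.0237 11.852 ] T [-0.2293  0.2375  0.0222] 0.0006 28.2
hold [ 0.5793 -0.221   0.1711] F [-0.2528 -0.9506 12.1395] T [-0.1956  0.2584  0.0287] 0.0005 28.4
```

```bash
python3 - <<'E'
from w import *
for z in (.166,.163): r.move_l(tcp(z),O,v=.04)
r.wait(.2); S("hold")
p=tcp(.163); r.move_l(tcp(.2),O,v=.06); S(); r.move_l([p[0],p[1],.32],O,v=.15); r.wait(.3); S("up")
a=grab_frame("side"); m=models.spot_point("side","grip_mid"); c=grab_frame("scene"); n=models.spot_point("scene","grip_mid"); print(m,n)
q=tcp(.199); print(proj("side",[q[0],q[1],.097]),proj("scene",[q[0],q[1],.097]))
cv2.imwrite("pics/J.png",np.hstack([cv2.resize(a[60:280,250:450],(400,440)),cv2.resize(c[100:320,190:390],(400,440))]))
E
```

```text
hold [ 0.5791 -0.2205  0.1652] F [-1.1475 -0.9009 12.9301] T [-0.3999  0.2147 -0.0398] 0.0005 29.1
 [ 0.5784 -0.2211  0.1991] F [ 0.0275 -0.4088 -0.5787] T [-0.0863 -0.0041 -0.011 ] 0.0005 29.9
up [ 0.5776 -0.2187  0.3194] F [-0.6578  0.753   0.0174] T [-0.105   0.0372  0.0019] 0.0002 31.1
[{'uv': [324.3, 154.1], 'score': 0.85}] [{'uv': [226.2, 246.2], 'score': 0.96}]
[324.7531 152.9035] [227.2608 245.5629]
```

View pics/J.png

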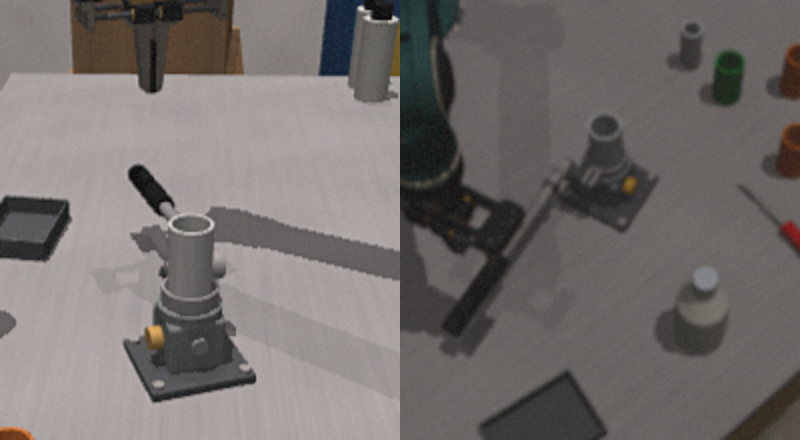

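The sleeve is home on the spigot and the wrench lies level and straight: the grip is at side pixel (324,154), against (325,153) expected. The gripper is clear of everything, so I'm handing in.

```bash
python3 -c "
from bench import r
print(r.close_job())"
```

```text
the job is handed in; nothing more can be done
None
```

The job is handed in, though no verdict came back: the wider sleeve is home on the spigot and released, the bolt is tight, and the wrench handle broke over (about 0.13 rad by my estimate, limit 0.24) and sprang back straight; the robot never touched the other things on the bench.

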